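Feed an oak block under the guard with a push stick

ROBOT

A 7-joint arm with a two-finger parallel gripper is mounted at the origin on a cart in front of the work surface, level with it; the furniture and walls round the work are solid. World frame = base frame: x ahead of the robot, y to its left, z up, the work surface at z = 0. Lengths are in m, angles in rad, forces in N, time in s.
With the tool pointing down it reaches from about 0.4 to 0.9 m from the base axis. Payload 5.5 kg.
Tool frame: the origin (TCP) lies at the very end of the fingers, on their centre line; the grasp point (between the pads) lies 19 mm behind it; z points along the fingers, y is the line along which they close (so a half turn about z gives the same grasp; the last joint's range is limited). The gripper opens to 92 mm and grips with 3 to 60 N. Pads are 19 mm wide; open, the fingers measure 130 mm over their backs; the gripper's body (75 mm by 190 mm) begins 47 mm behind the grasp point.
Start: joints at [1.424, 0.501, -0.427, 1.55, 0.221, 1.138, -0.21], TCP at [0.259, -0.596, 0.227] pointing down, gripper open.
Joint ranges: [-2.88, 2.88], [-0.31, 2.03], [-1.54, 1.56], [0.2, 2.42], [-1.41, 4.55], [0.19, 2.02], [-2.57, 2.57]. Speed limits (rad/s): [2.57, 2.57, 3.14, 3.14, 3.14, 3.14, 3.14].

INTERFACE

Orientations are given as a 3x3 rotation matrix whose columns are the frame's x, y, z axes.
In Python, from bench import bot gives the robot as it stands.
- The arm moves only by the shell command python3 -m handwheel 'ROWS'. ROWS is JSON, a list of rows, each an object of numbers: "claw": the opening, from 0 (shut) to 1 (fully open); "tx", "ty", "tz": the shift along the tool's x, y, z normalised to -1 to 1, where 1 is 500 mm; "roll": the turn about the tool's z normalised to -1 to 1, where 1 is 30 degrees. A call has 1 to 10 rows; each row is the pose to reach, as a shift and turn from the pose commanded when the call began, along the tool's axes at that moment; what a row does not reach only later rows make up. A row lasts 1/12 s, in which the tool goes at most 41.7 mm and 7.16 degrees, less where a joint would pass 70% of its speed; a pose out of reach is approached as far as the arm can. A call with a number of a shift or a turn outside -1 to 1 is refused whole. A call with a gripper value outside its range is refused whole. The fingers move at their own pace and stop on an object; the grip force is fixed at half the most. Time passes only in rows, so rows that repeat a pose let the fingers close. It gives the time, the measured TCP pose, the force, the opening and the grip force at its end, in the units of the state.
- bot.observe(): the state, without advancing time (a new reading comes with each control period).
- bot.capture(name): name is "scene" or "top" or "wrist"; returns the picture (400x640x3 uint8, red, green, blue); there is no depth.
- bot.calibration(name): a dict with "intrinsics" (3x3 intrinsics, pixels), "R" (3x3) and "t" (3): a world point X has camera coordinates R X + t. Camera axes: x right, y down, z forward; pixel columns grow to the right and rows downward; lengths in m; the calibration is good to about 2 mm. A picture is of the moment at which its call begins: read the wrist's pose just before it. calibration takes no time and is no camera call; for the wrist camera it gives the pose at the moment of the call.
- bot.sign_off(): hands the job in; it is judged then, once.
The state is a dict: "clock": time; "joint_pos": joint angles; "joint_vel": joint speeds; "joint_efforts": joint torques, N m; "tool_pos": TCP position; "tcp_rot": TCP orientation; "force": force on the tool from outside, world axes, zero at the start; "ft_torque": the same for the moment, N m; "finger_gap": finger opening in m; "grip_force": force on a finger pad.
Only numpy, scipy, OpenCV 4.12 (cv2) and the standard library are available. Lean on these libraries where they do the work, as an engineer would, in place of code of your own. Each camera call takes 0.05 s, during which the arm holds its last target. There are 200 camera calls.

TASK

Take the orange push stick out of its sloped wooden holder and use it to push the oak block along the feeder, in under the low yellow guard and against the sprung black back-stop, until the red pawl drops behind the block and holds it. Then draw the stick back out of the guard and lay it back in its sloped holder as it was. Touch the block only with the stick, never with the gripper or the arm, and leave the jar, the tape measure and the glue bottle where they stand.

Things in the scene. Friction and masses are not known exactly. Their poses are not given: they have to be found in the camera images.
- feeder: fixed feeder: plywood deck 425x130 mm, top 18 mm above the bench, with two 10 mm high aluminium fences leaving a passage 51 mm wide, and a guard across it. Origin on the bench under the guard's mouth, mid-passage; x = feed direction (deck from x = -175 to +250 mm), y across, z up. The sprung back-stop's green housing stands at x = 227 to 249 mm, 58 mm tall
- guard_mouth (a point): middle of the guard's mouth at deck height (feeder axes). The green and yellow guard with a green drum on it covers feeder x = 0 to 80 mm, leaves 46 mm clear above the deck, and rises to 111 mm above the bench
- block_center (a point): centre of the oak block, 110 mm long, 45 wide, 38 high, about 0.2 kg; its y axis runs along its length, z up. It starts on the deck between the fences before the guard's mouth, its length along the passage. Held by the pawl its centre is at about feeder x = 126 mm
- pawl (a joint): red anti-kickback pawl in the guard, lightly sprung down (under 2 N): 0 = down, about 0.44 rad = riding on the block. The block's leading edge lifts it; it drops behind the block once the block's tail has passed about feeder x = 80 mm (block centre 135 mm, back-stop joint about 0.037)
- pawl_tip (a point): tip (radius 4 mm) of the red pawl; when down it is at feeder x = 68 mm, 27 mm above the deck, so a stick kept on or near the deck passes under it
- back_stop (a joint): sprung black stop plate with a rubber button beyond the guard: travel in m along the feed; 0 = at rest, button at feeder x = 155 mm; hard end at 0.055. Pushes back with 2.4 N at 0, rising by 80 N/m (5.4 N at 0.037), so the block comes back unless the pawl has dropped; about 0.027 while the pawl holds the block
- stick_grip (a point): centre of the push stick's handle. Orange stick, 190 mm long, 18 thick, 0.14 kg; x towards its nose, y across its thickness, z up from its flat sole. Sole bar 16 mm high, full length; on its rear 75 mm a handle plate rises to 66 mm above the sole. This point is 48 mm above the sole, 150 mm behind the nose face, 40 mm ahead of the tail. It starts lying in the holder, nose down at 40 degrees
- stick_nose (a point): middle of the push stick's flat nose face (18 mm wide, 16 mm high), 8 mm above the sole; axes as for the handle point
- holder: fixed sloped wooden holder: open trough falling 40 degrees along its x, 30 mm wide between 12 mm high walls, 200 mm long, a toe board at its low end stops the stick's nose. Origin on the bench under the trough's middle; x level, towards the low end, y across, z up. With the stick home its handle point is at holder x = -8, y = 0, z = 154 mm, its x axis pointing down the slope
- jar_0: a dark screw-top jar, 64 mm across and 96 mm tall, standing; origin at the centre of its underside
- tape_yellow: a yellow and black tape measure, 42x88x70 mm, standing; origin at the centre of its underside
- glue_bottle: a white glue bottle, 55 mm across and 137 mm tall, standing; origin at the centre of its underside
- oak_block: the same oak block; origin at the centre of its underside
- push_stick: the same push stick; origin under the middle of its sole (95 mm behind the nose)

How it is judged:
By the outcome, as a careful person would: the job done as asked, in the order asked, and still so for the second after the job is handed in, with the robot touching nothing.
It also fails if it takes over 64 s, if anything falls off the work surface, if the arm or the gripper's body presses on something with over 40 N, if the wrist force passes 120 N, or if a joint passes its speed limit or range.

## Working session

There is one attempt and no reset: what is moved stays moved. The work goes in short steps, Python scripts to look and compute and a shell command to move; the robot and the scene stay as the last step left them, time stands still between calls to the robot, and variables do not carry over. Pictures are saved under pics/ and viewed, at most 10 in all, crops included, and the job is handed in when it is done.

```bash
ls; mkdir -p pics; python3 - <<'E'
from bench import bot
import cv2,numpy as np
s=bot.observe(); print({k:np.round(v,3).tolist() for k,v in s.items()})
for n in("scene","top"):
    cv2.imwrite(f"pics/{n}0.png",bot.capture(n)[:,:,::-1]); c=bot.calibration(n); print(n,{k:np.round(v,4).tolist() for k,v in c.items()})
E
```

```text
pics
{'clock': 0.0, 'joint_pos': [1.424, 0.502, -0.427, 1.551, 0.221, 1.138, -0.21], 'joint_vel': [0.001, 0.002, -0.001, 0.0, 0.002, -0.001, -0.001], 'joint_efforts': [0.0, -56.659, -5.816, -27.911, -0.069, 0.031, 0.0], 'tool_pos': [0.259, -0.596, 0.226], 'tcp_rot': [[0.917, 0.398, -0.001], [0.398, -0.917, 0.002], [0.0, -0.002, -1.0]], 'force': [-0.156, 0.091, 0.012], 'ft_torque': [0.021, 0.03, -0.044], 'grip_force': 0.0, 'finger_gap': 0.092}
scene {'intrinsics': [[399.4653, 0.0, 322.1566], [0.0, 399.4653, 204.5442], [0.0, 0.0, 1.0]], 'R': [[-0.1051, -0.9944, -0.009], [-0.8797, 0.0972, -0.4655], [0.4638, -0.041, -0.885]], 't': [0.085, 0.5656, 1.0072]}
top {'intrinsics': [[479.8197, 0.0, 313.3599], [0.0, 479.8197, 194.9352], [0.0, 0.0, 1.0]], 'R': [[-0.0044, -1.0, -0.001], [-0.9891, 0.0045, -0.1469], [0.1469, 0.0003, -0.9892]], 't': [0.0503, 0.5701, 1.7189]}
```

View pics/scene0.png

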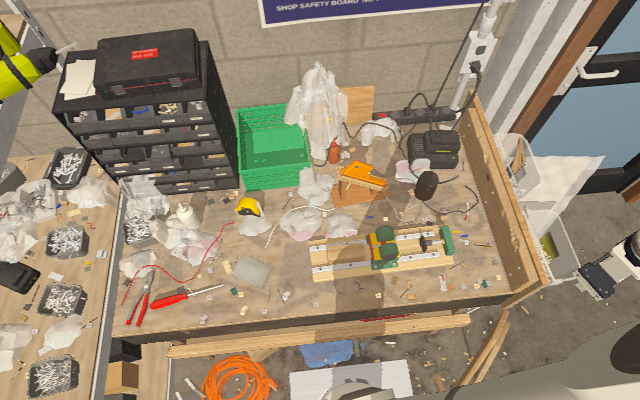

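View pics/top0.png

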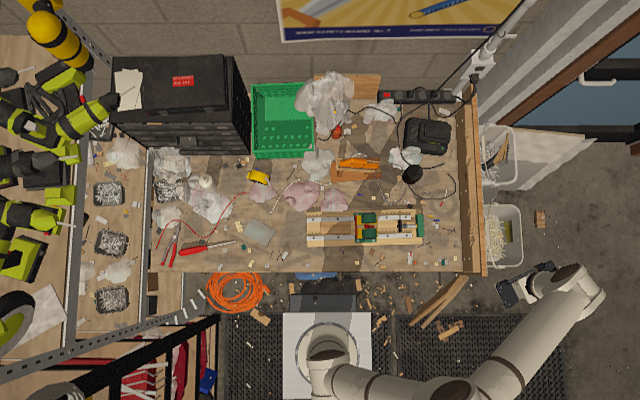

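The feeder sits at about (365,228) in the top view, feeding to the right. The stick and holder are at about (357,167). I'll enlarge that area in both pictures.

```bash
python3 - <<'E'
import cv2,numpy as np
a=cv2.imread("pics/top0.png")[140:260,290:450]; b=cv2.imread("pics/scene0.png")[150:290,290:470]
cv2.imwrite("pics/c1.png",cv2.resize(a,None,fx=5,fy=5,interpolation=2)[:600,:800])
cv2.imwrite("pics/c2.png",cv2.resize(b,None,fx=4.2,fy=4.2,interpolation=2))
E
```

```text
(no output)
```

View pics/c1.png

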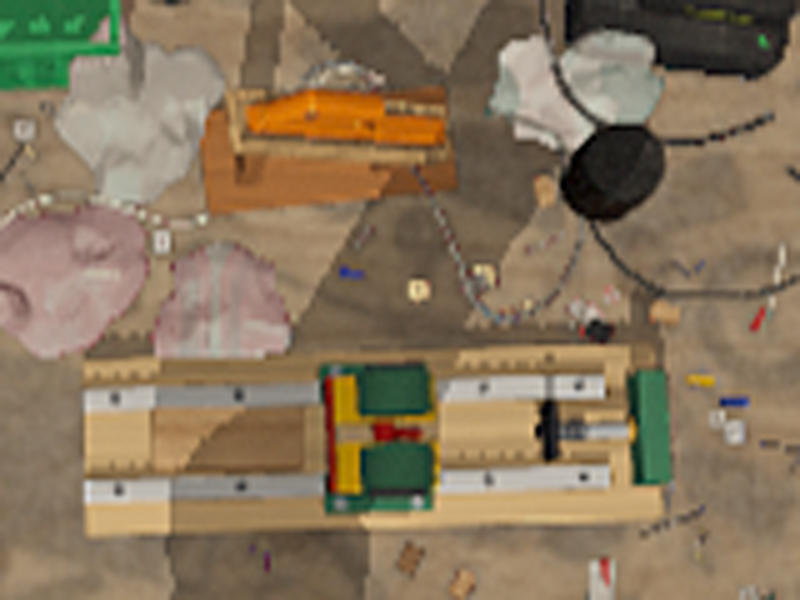

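View pics/c2.png

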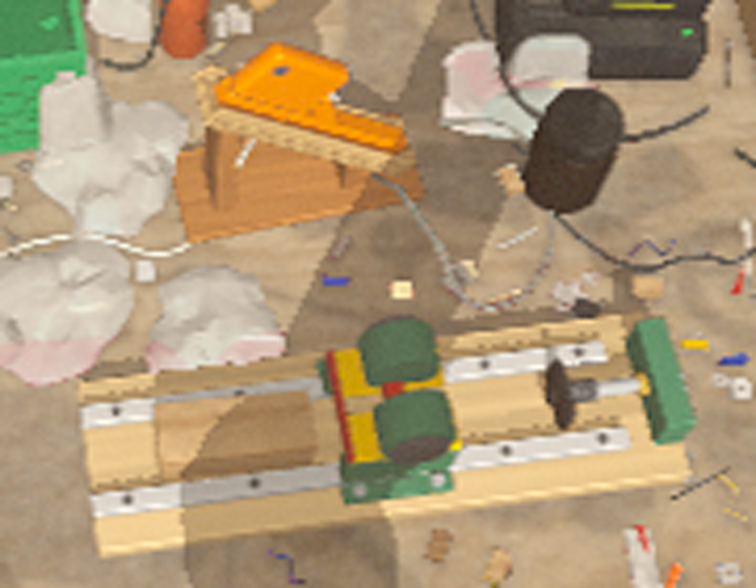

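The top crop (scale 5, offset 290,140) shows:
- **Feeder:** deck corners at (85,362), (85,535) and (663,520), with the guard mouth at about x=328. Feed is to the right.
- **Block:** spans x=152 to 305.
- **Stick:** tail at about (248,120), nose at about (446,133), so the nose points along world -y.

Next I'll fit the poses.

```bash
cat > h.py <<'E'
import numpy as np, cv2
from bench import bot
from scipy.optimize import least_squares
def proj(c,P):
    q=np.atleast_2d(P)@np.array(c["R"]).T+np.array(c["t"]); q=q@np.array(c["intrinsics"]).T
    return q[:,:2]/q[:,2:]
def place(p,L): # p=x,y,yaw ; L local pts (m)
    c,s=np.cos(p[2]),np.sin(p[2]); L=np.atleast_2d(L)
    return np.c_[p[0]+c*L[:,0]-s*L[:,1],p[1]+s*L[:,0]+c*L[:,1],L[:,2]]
def stick(L): # stick grip-local mm -> holder m
    a=np.radians(40); c,s=np.cos(a),np.sin(a); L=np.atleast_2d(L)/1000.
    return np.c_[-.008+c*L[:,0]-s*L[:,2]*1.0, L[:,1], .154-s*L[:,0]+c*L[:,2]] if 0 else np.c_[-.008+c*L[:,0]+(-s)*L[:,2]*(-1)*(-1)*(-1), L[:,1], .154-s*L[:,0]+c*L[:,2]]
def fit(obs,p0):
    f=lambda p:np.concatenate([(proj(c,place(p,L))-px).ravel() for c,L,px in obs])
    r=least_squares(f,p0,loss="soft_l1"); return r.x,np.round(f(r.x).reshape(-1,2),1)
E
python3 - <<'E'
# simplify stick(): x-axis (c,-s), z-axis (s,c)
t=open('h.py').read().split('\n')
i=[k for k,l in enumerate(t) if '.154-s' in l][0]
t[i]="    return np.c_[-.008+c*L[:,0]+s*L[:,2], L[:,1], .154-s*L[:,0]+c*L[:,2]]"
open('h.py','w').write('\n'.join(t))
E
python3 - <<'E'
from h import *
T,S=bot.calibration("top"),bot.calibration("scene")
t=lambda *a:np.array(a)/5+[290,140]-.4
s=lambda *a:np.array(a)/4.2+[290,150]-.4
D=np.array([[-175,65,18],[-175,-65,18],[250,-65,18]])/1000
p,r=fit([(T,D,t((85,362),(85,535),(664,520))),(S,D,s((80,380),(103,557),(690,478)))],[.6,-.1,-1.57])
print("feeder",np.round(p,4),r.tolist())
B=np.array([[-55,22.5,38],[-55,-22.5,38],[55,22.5,38],[55,-22.5,38]])/1000+[0,0,.018]
b,r=fit([(T,B,t((152,408),(152,472),(305,407),(305,472)))],[.6,0,-1.57]); print("block",np.round(b,4),r.tolist())
c,sn=np.cos(p[2]),np.sin(p[2]); d=b[:2]-p[:2]; print("block in feeder",c*d[0]+sn*d[1],-sn*d[0]+c*d[1])
N=stick([[150,9,-32],[150,-9,-32],[35,9,18],[35,-9,18]])
h,r=fit([(T,N,t((446,121),(446,146),(383,97),(383,138))),(S,N[:2],s((407,128),(392,150)))],[.8,-.1,-1.57])
print("holder",np.round(h,4),r.tolist(),"grip",place(h,stick([[0,0,0]])))
E
```

```text
feeder [ 0.4528 -0.1021 -1.547 ] [[-0.4, -0.9], [0.6, -0.2], [0.7, -0.5], [-0.5, 1.1], [-1.0, -0.0], [1.1, 0.5]]
block [ 0.4491 -0.0308 -1.5735] [[0.0, 0.1], [0.1, -0.2], [-0.1, 0.3], [0.0, -0.2]]
block in feeder -0.07135477755235163 -0.0019594740932733284
holder [ 0.6664 -0.109  -1.4116] [[-1.0, -0.3], [-0.1, -0.6], [0.1, 0.3], [1.0, -3.0], [-1.9, 1.6], [3.5, 1.0]] grip [[ 0.66513894 -0.10112211  0.154     ]]
```

```bash
R='{"claw":1,"tx":0.6,"ty":-0.3,"tz":-0.07,"roll":-1}'; true; python3 -m handwheel '[{"claw":1,"tx":0.6,"ty":-0.3,"tz":-0.07,"roll":-1},{"claw":1,"tx":0.6,"ty":-0.3,"tz":-0.07,"roll":-1},{"claw":1,"tx":0.6,"ty":-0.3,"tz":-0.07,"roll":-1},{"claw":1,"tx":0.6,"ty":-0.3,"tz":-0.07,"roll":-1},{"claw":1,"tx":0.6,"ty":-0.3,"tz":-0.07,"roll":-1},{"claw":1,"tx":0.6,"ty":-0.3,"tz":-0.07,"roll":-1},{"claw":1,"tx":0.6,"ty":-0.3,"tz":-0.07,"roll":-1},{"claw":1,"tx":0.6,"ty":-0.3,"tz":-0.07,"roll":-1},{"claw":1,"tx":0.6,"ty":-0.3,"tz":-0.07,"roll":-1}]'; python3 -c "
from h import *
s=bot.observe();print(np.round(s['joint_pos'],2),np.round(s['tcp_rot'],3).tolist())"
```

```text
clock: 0.85
tool_pos: [0.4808, -0.3298, 0.2631]
tcp_rot: [[0.585, 0.811, 0.005], [0.811, -0.585, 0.003], [0.006, 0.002, -1.0]]
force: [1.7, 1.7, -0.0]
finger_gap: 0.0917
grip_force: 0.0
[ 1.08  0.38 -0.67  1.68  0.25  1.16 -0.28] [[0.585, 0.811, 0.005], [0.811, -0.585, 0.003], [0.006, 0.002, -1.0]]
```

```bash
python3 -m handwheel '[{"claw":1,"tx":0.5,"ty":0.03,"tz":-0.04,"roll":-1},{"claw":1,"tx":0.5,"ty":0.03,"tz":-0.04,"roll":-1},{"claw":1,"tx":0.5,"ty":0.03,"tz":-0.04,"roll":-1},{"claw":1,"tx":0.5,"ty":0.03,"tz":-0.04,"roll":-1},{"claw":1,"tx":0.5,"ty":0.03,"tz":-0.04,"roll":-1},{"claw":1,"tx":0.5,"ty":0.03,"tz":-0.04,"roll":-1},{"claw":1,"tx":0.5,"ty":0.03,"tz":-0.04,"roll":-1},{"claw":1,"tx":0.5,"ty":0.03,"tz":-0.04,"roll":-1},{"claw":1,"tx":0.5,"ty":0.03,"tz":-0.04,"roll":-1}]'; python3 -m handwheel '[{"claw":1,"roll":-0.5},{"claw":1,"roll":-0.5},{"claw":1,"roll":-0.5},{"claw":1,"roll":-0.5}]'; python3 -c "
from h import *
import json
s=bot.observe();print(np.round(s['joint_pos'],2),np.round(s['tcp_rot'],3).tolist())
c=bot.calibration('wrist');im=bot.capture('wrist');cv2.imwrite('pics/w1.png',im[:,:,::-1]);json.dump({k:np.array(v).tolist() for k,v in c.items()},open('w1.json','w'))
print('cam',-np.array(c['R']).T@np.array(c['t']))"
```

```text
clock: 1.6
tool_pos: [0.6349, -0.1471, 0.281]
tcp_rot: [[0.113, 0.994, -0.001], [0.994, -0.113, -0.0], [-0.0, -0.001, -1.0]]
force: [-0.8, 0.4, -0.8]
finger_gap: 0.0918
grip_force: 0.0
[ 0.72  0.54 -0.78  1.47  0.39  1.29 -0.22] [[0.113, 0.994, -0.001], [0.994, -0.113, -0.0], [-0.0, -0.001, -1.0]]
cam [ 0.64427555 -0.07076144  0.43958855]$[0]: bad value
```

View pics/w1.png

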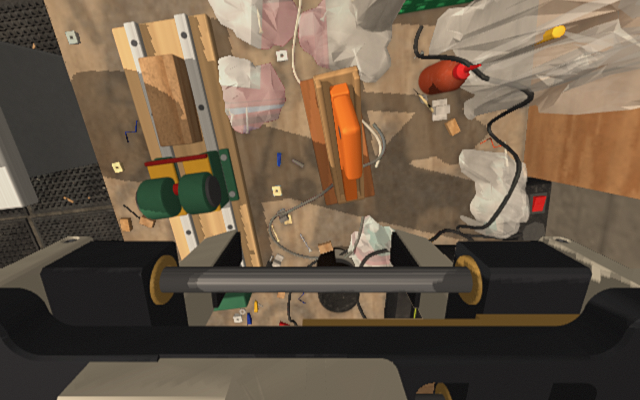

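The wrist view shows the whole stick (orange, from about (342,85) to (355,178)), the holder, block and guard clearly. I'll enlarge it for corner picking.

```bash
python3 -c "
import cv2
a=cv2.imread('pics/w1.png')
l=cv2.resize(a[10:210,110:240],None,fx=3,fy=3,interpolation=2);r=cv2.resize(a[60:210,300:400],None,fx=4,fy=4,interpolation=2)
cv2.imwrite('pics/w1c.png',cv2.hconcat([l,r]))"
```

```text
(no output)
```

View pics/w1c.png

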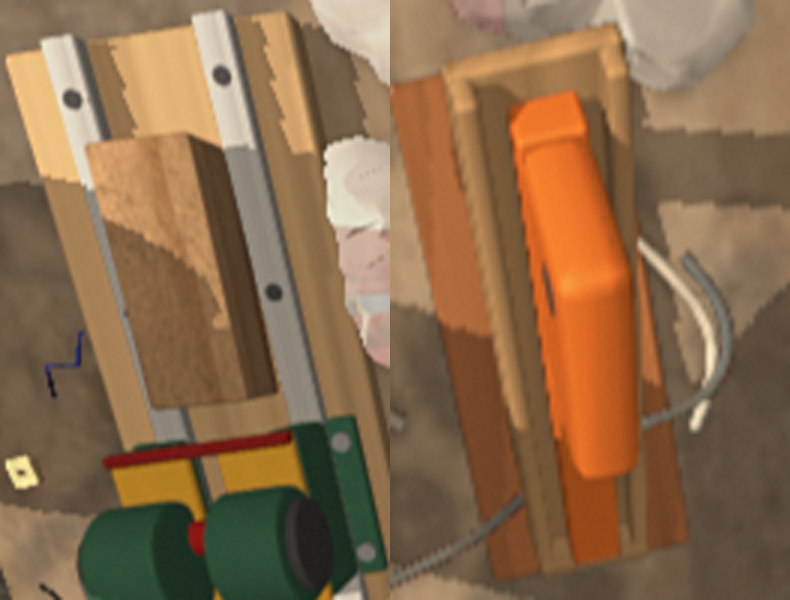

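Picked in the crop (stick panel scale 4, feeder panel scale 3):
- **Handle front top edge:** (638,468) to (578,476).
- **Tail sole edge:** (515,103) to (573,93).
- **Deck rear corners:** (8,57) and (293,10).
- **Block top:** (87,147), (187,135), (248,398) and (155,408).

```bash
python3 - <<'E'
from h import *
import json
T,S,W=bot.calibration("top"),bot.calibration("scene"),json.load(open('w1.json'))
t=lambda *a:np.array(a)/5+[290,140]-.4
s=lambda *a:np.array(a)/4.2+[290,150]-.4
l=lambda *a:np.array(a)/3+[110,10]-.33
r_=lambda *a:(np.array(a)-[390,0])/4+[300,60]-.37
D=np.array([[-175,65,18],[-175,-65,18],[250,-65,18]])/1000
p,r=fit([(T,D,t((85,362),(85,535),(664,520))),(S,D,s((80,380),(103,557),(690,478))),(W,D[:2],l((293,10),(8,57)))],[.6,-.1,-1.57])
print("feeder",np.round(p,4),r.tolist())
B=np.array([[-55,22.5,38],[-55,-22.5,38],[55,22.5,38],[55,-22.5,38]])/1000+[0,0,.018]
b,r=fit([(W,B,l((187,135),(87,147),(248,398),(155,408)))],[.6,0,-1.57]); print("block W",np.round(b,4),r.tolist())
c,sn=np.cos(p[2]),np.sin(p[2]); d=b[:2]-p[:2]; print("block in feeder",c*d[0]+sn*d[1],-sn*d[0]+c*d[1])
N=stick([[35,9,18],[35,-9,18],[-40,-9,-48],[-40,9,-48]])
h,r=fit([(W,N,r_((638,468),(578,476),(515,103),(573,93)))],[.7,-.1,-1.5])
print("holder",np.round(h,4),r.tolist(),"grip",place(h,stick([[0,0,0]])))
E
```

```text
feeder [ 0.4554 -0.1043 -1.5532] [[0.4, -1.9], [1.1, -1.3], [1.2, -0.8], [0.2, -0.1], [-0.5, -1.3], [1.6, 0.0], [-0.4, 0.2], [-1.4, -1.0]]
block W [ 0.4546 -0.034  -1.5726] [[0.7, -1.1], [-1.5, -0.7], [1.2, 1.2], [-0.6, 1.6]]
block in feeder -0.07039375214386856 0.00045720658027369177
holder [ 0.6752 -0.112  -1.4741] [[1.2, 2.3], [-0.4, 3.7], [-2.9, -0.8], [0.7, -2.4]] grip [[ 0.67440702 -0.10403295  0.154     ]]
```

```bash
python3 - <<'E'
from h import *
import json
W=json.load(open('w1.json'));R,t,K=[np.array(W[k]) for k in("R","t","intrinsics")]
r_=lambda *a:(np.array(a)-[390,0])/4+[300,60]-.37
def ray(px,z):
    o=-R.T@t; d=R.T@np.linalg.inv(K)@[px[0],px[1],1]; return o+d*(z-o[2])/d[2]
for z in(0,.012):
    a,b,c=[ray(q,z) for q in r_((397,85),(495,580),(690,540))]
    print(z,a.round(4),b.round(4),c.round(4),np.arctan2(*(b-a)[[1,0]]),np.arctan2(*(c-b)[[1,0]])-np.pi/2, np.linalg.norm(b-a),np.linalg.norm(b-c))
E
```

```text
0 [ 0.629  -0.0213  0.    ] [ 0.6453 -0.2126  0.    ] [ 0.7256 -0.2044  0.    ] -1.4858544509561866 -1.4696578468362407 0.19193113841672005 0.08074989158017325
0.012 [ 0.6294 -0.0227  0.012 ] [ 0.6452 -0.2087  0.012 ] [ 0.7234 -0.2008  0.012 ] -1.485854450956187 -1.4696578468362413 0.18669175336485686 0.07854556049364503
```

```bash
python3 -m handwheel '[{"claw":1,"tx":0.094,"ty":0.069,"tz":0,"roll":-0.4},{"claw":1,"tx":0.094,"ty":0.069,"tz":0,"roll":-0.4},{"claw":1,"tx":0.094,"ty":0.069,"tz":0.06,"roll":-0.4},{"claw":1,"tx":0.094,"ty":0.069,"tz":0.12,"roll":-0.4},{"claw":1,"tx":0.094,"ty":0.069,"tz":0.18,"roll":-0.4},{"claw":1,"tx":0.094,"ty":0.069,"tz":0.24,"roll":-0.4},{"claw":1,"tx":0.094,"ty":0.069,"tz":0.28,"roll":-0.4},{"claw":1,"tx":0.094,"ty":0.069,"tz":0.29,"roll":-0.4},{"claw":1,"tx":0.094,"ty":0.069,"tz":0.29,"roll":-0.4}]'; python3 -c "
from h import *
cv2.imwrite('pics/w2.png',bot.capture('wrist')[:,:,::-1])"
```

```text
clock: 2.4
tool_pos: [0.6728, -0.1068, 0.1346]
tcp_rot: [[-0.093, 0.996, -0.004], [0.996, 0.093, -0.0], [0.0, -0.004, -1.0]]
force: [0.3, -0.4, 0.3]
finger_gap: 0.0921
grip_force: 0.0
```

View pics/w2.png

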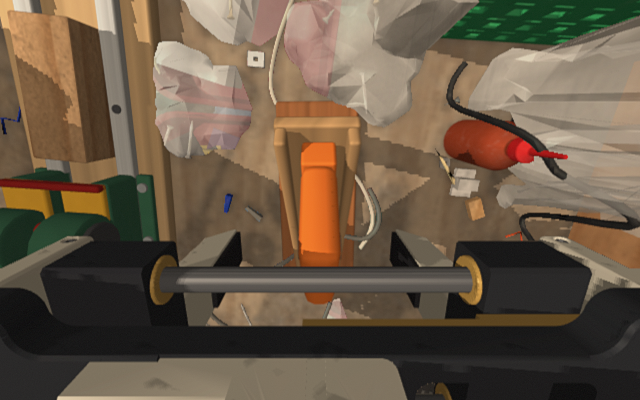

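The stick is centred between the fingers (column 320) and lined up with the trough. I'll close the gripper.

```bash
python3 -m handwheel '[{"claw":0,"tx":0,"ty":0,"tz":0,"roll":0},{"claw":0,"tx":0,"ty":0,"tz":0,"roll":0},{"claw":0,"tx":0,"ty":0,"tz":0,"roll":0},{"claw":0,"tx":0,"ty":0,"tz":0,"roll":0},{"claw":0,"tx":0,"ty":0,"tz":0,"roll":0},{"claw":0,"tx":0,"ty":0,"tz":0,"roll":0},{"claw":0,"tx":0,"ty":0,"tz":0,"roll":0},{"claw":0,"tx":0,"ty":0,"tz":0,"roll":0}]'
```

```text
clock: 3.12
tool_pos: [0.6748, -0.1042, 0.1368]
tcp_rot: [[-0.096, 0.995, 0.0], [0.995, 0.096, -0.0], [-0.0, -0.0, -1.0]]
force: [-0.3, 0.5, -0.4]
finger_gap: 0.043
grip_force: 0.0
```

```bash
python3 -m handwheel '[{"claw":0,"tx":0,"ty":0,"tz":0,"roll":0},{"claw":0,"tx":0,"ty":0,"tz":0,"roll":0},{"claw":0,"tx":0,"ty":0,"tz":0,"roll":0},{"claw":0,"tx":0,"ty":0,"tz":0,"roll":0},{"claw":0,"tx":0,"ty":0,"tz":0,"roll":0},{"claw":0,"tx":0,"ty":0,"tz":0,"roll":0},{"claw":0,"tx":0,"ty":0,"tz":0,"roll":0},{"claw":0,"tx":0,"ty":0,"tz":0,"roll":0}]'
```

```text
clock: 3.78
tool_pos: [0.6747, -0.1043, 0.1366]
tcp_rot: [[-0.095, 0.995, -0.0], [0.995, 0.095, 0.0], [0.0, -0.0, -1.0]]
force: [-0.3, -0.3, -1.0]
finger_gap: 0.0183
grip_force: 30.0
```

```bash
python3 -m handwheel '[{"claw":0,"tx":0,"ty":0,"tz":-0.06,"roll":0},{"claw":0,"tx":0,"ty":0,"tz":-0.14,"roll":0},{"claw":0,"tx":0,"ty":0,"tz":-0.22,"roll":0},{"claw":0,"tx":0.06,"ty":-0.04,"tz":-0.24,"roll":0.15},{"claw":0,"tx":0.12,"ty":-0.09,"tz":-0.24,"roll":0.15},{"claw":0,"tx":0.18,"ty":-0.135,"tz":-0.24,"roll":0.15},{"claw":0,"tx":0.24,"ty":-0.18,"tz":-0.24,"roll":0.15},{"claw":0,"tx":0.3,"ty":-0.23,"tz":-0.24,"roll":0.15},{"claw":0,"tx":0.36,"ty":-0.27,"tz":-0.24,"roll":0.15},{"claw":0,"tx":0.42,"ty":-0.32,"tz":-0.24,"roll":0.15}]' | tail -6; python3 -m handwheel '[{"claw":0,"tx":0.05,"ty":-0.04,"tz":0,"roll":0},{"claw":0,"tx":0.109,"ty":-0.079,"tz":0,"roll":0},{"claw":0,"tx":0.109,"ty":-0.079,"tz":0,"roll":0},{"claw":0,"tx":0.109,"ty":-0.079,"tz":0,"roll":0}]'
```

```text
clock: 4.62
tool_pos: [0.4945, 0.0905, 0.2567]
tcp_rot: [[-0.017, 1.0, 0.001], [1.0, 0.017, -0.0], [-0.0, 0.001, -1.0]]
force: [0.5, 1.5, -0.5]
finger_gap: 0.0179
grip_force: 30.0
clock: 4.95
tool_pos: [0.4538, 0.1451, 0.2571]
tcp_rot: [[-0.022, 1.0, 0.001], [1.0, 0.022, -0.001], [-0.001, 0.001, -1.0]]
force: [0.7, 0.0, -1.3]
finger_gap: 0.018
grip_force: 30.0
```

```bash
python3 -m handwheel '[{"claw":0,"tx":-0.014,"ty":-0.005,"tz":0.07,"roll":0},{"claw":0,"tx":-0.014,"ty":-0.005,"tz":0.14,"roll":0},{"claw":0,"tx":-0.014,"ty":-0.005,"tz":0.2,"roll":0},{"claw":0,"tx":-0.014,"ty":-0.005,"tz":0.24,"roll":0},{"claw":0,"tx":-0.014,"ty":-0.005,"tz":0.24,"roll":0}]'; python3 -c "
from h import *
T=bot.capture('scene')
cv2.imwrite('pics/s3.png',cv2.resize(T[130:290,240:480,::-1],None,fx=3.3,fy=3.3,interpolation=2))"
```

```text
clock: 5.37
tool_pos: [0.4514, 0.1352, 0.1334]
tcp_rot: [[-0.016, 1.0, -0.005], [1.0, 0.016, 0.0], [0.001, -0.005, -1.0]]
force: [-0.7, -0.1, -1.0]
finger_gap: 0.0179
grip_force: 30.0
```

View pics/s3.png

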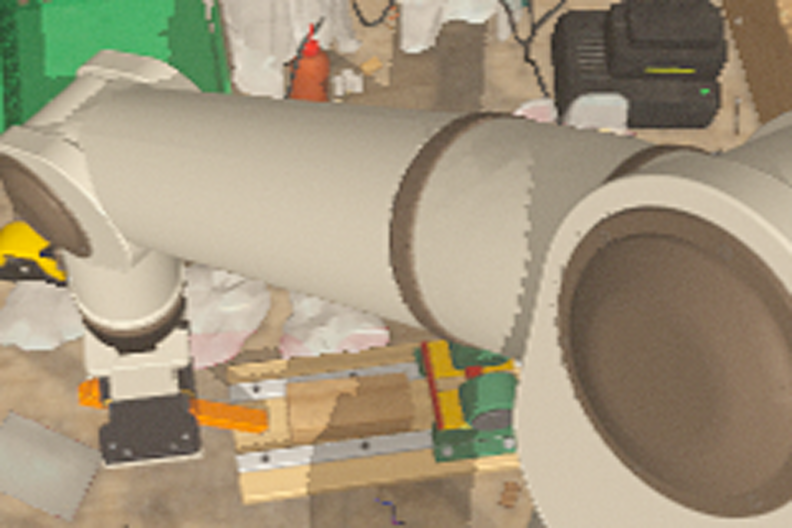

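The nose hangs over the deck behind the block, at about (265,422) in this crop. I'll pivot the stick flat by lowering the grip around the nose contact.

```bash
python3 -m handwheel '[{"claw":0,"tx":0.018,"ty":0,"tz":0.012,"roll":0},{"claw":0,"tx":0.036,"ty":0,"tz":0.026,"roll":0},{"claw":0,"tx":0.052,"ty":0,"tz":0.041,"roll":0},{"claw":0,"tx":0.067,"ty":0,"tz":0.057,"roll":0},{"claw":0,"tx":0.081,"ty":0,"tz":0.074,"roll":0},{"claw":0,"tx":0.094,"ty":0,"tz":0.091,"roll":0},{"claw":0,"tx":0.105,"ty":0,"tz":0.11,"roll":0},{"claw":0,"tx":0.116,"ty":0,"tz":0.13,"roll":0},{"claw":0,"tx":0.125,"ty":0,"tz":0.15,"roll":0},{"claw":0,"tx":0.132,"ty":0,"tz":0.168,"roll":0}]';python3 -m handwheel '[{"claw":0,"tx":0,"ty":0,"tz":0,"roll":0},{"claw":0,"tx":0,"ty":0,"tz":0.004,"roll":0}]'; python3 -c "
from h import *
T=bot.capture('scene');w=bot.capture('wrist')
a=cv2.resize(T[200:290,240:420,::-1],(800,400),interpolation=2)
b=cv2.resize(w[0:200,::,::-1],(800,200))
cv2.imwrite('pics/s4.png',cv2.vconcat([a,b]));cv2.imwrite('pics/w4.png',w[:,:,::-1])"
```

```text
clock: 6.25
tool_pos: [0.4533, 0.2035, 0.0534]
tcp_rot: [[-0.017, 1.0, 0.003], [1.0, 0.017, 0.002], [0.001, 0.003, -1.0]]
force: [0.3, 3.4, 3.3]
finger_gap: 0.0179
grip_force: 30.0
clock: 6.42
tool_pos: [0.4521, 0.2021, 0.0508]
tcp_rot: [[-0.017, 1.0, 0.0], [1.0, 0.017, -0.0], [-0.0, 0.0, -1.0]]
force: [0.7, 2.5, 3.1]
finger_gap: 0.0181
grip_force: 30.0
```

View pics/s4.png

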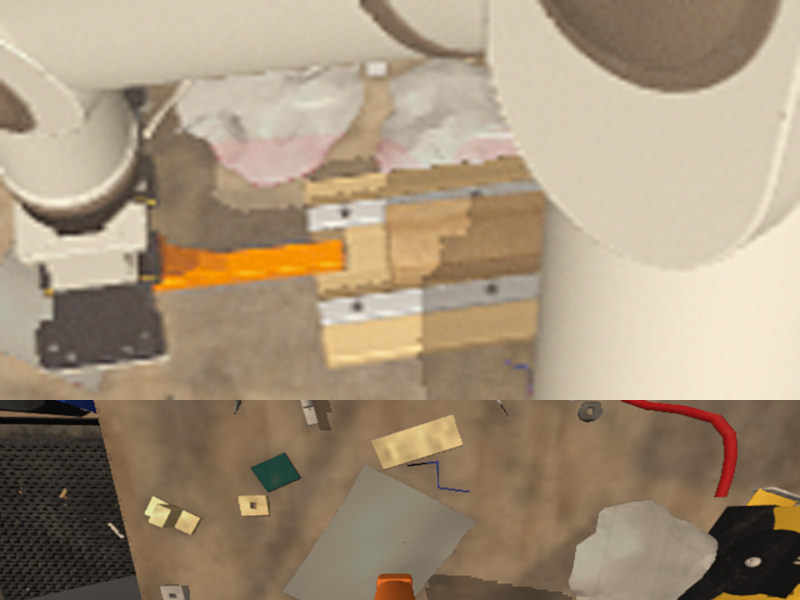

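The stick lies flat with its nose in the passage behind the block (nose at about (345,255) in the upper crop), roughly centred. I'll push in two stages.

```bash
python3 -m handwheel '[{"claw":0,"tx":-0.02,"ty":-0.004,"tz":0.005,"roll":0},{"claw":0,"tx":-0.04,"ty":-0.004,"tz":0.005,"roll":0},{"claw":0,"tx":-0.06,"ty":-0.004,"tz":0.005,"roll":0},{"claw":0,"tx":-0.08,"ty":-0.004,"tz":0.005,"roll":0},{"claw":0,"tx":-0.1,"ty":-0.004,"tz":0.005,"roll":0},{"claw":0,"tx":-0.125,"ty":-0.004,"tz":0.005,"roll":0},{"claw":0,"tx":-0.15,"ty":-0.004,"tz":0.005,"roll":0},{"claw":0,"tx":-0.175,"ty":-0.004,"tz":0.005,"roll":0},{"claw":0,"tx":-0.2,"ty":-0.004,"tz":0.005,"roll":0},{"claw":0,"tx":-0.22,"ty":-0.004,"tz":0.005,"roll":0}]'; python3 -c "
from h import *
T=bot.capture('top');w=bot.capture('wrist')
a=cv2.resize(T[170:260,290:450,::-1],(640,360),interpolation=2)
b=cv2.resize(w[0:260,::,::-1],(640,240))
cv2.imwrite('pics/s5.png',cv2.vconcat([a,b]))"
```

```text
clock: 7.35
tool_pos: [0.4517, 0.0914, 0.0485]
tcp_rot: [[-0.016, 1.0, 0.001], [1.0, 0.016, 0.001], [0.001, 0.001, -1.0]]
force: [0.4, 7.9, 3.6]
finger_gap: 0.0178
grip_force: 30.0
```

View pics/s5.png

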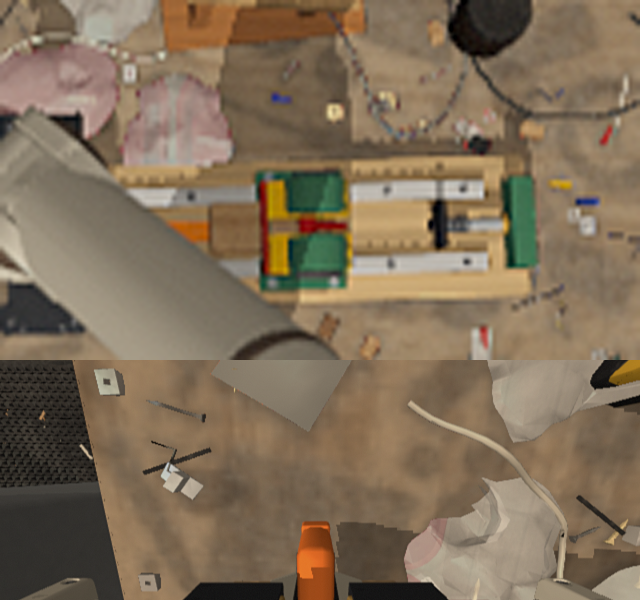

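The block is moving straight, with its tail at about column 210 and the guard mouth at about 262 (upper crop). I'll push on through.

```bash
python3 -m handwheel '[{"claw":0,"tx":-0.02,"ty":0,"tz":0,"roll":0},{"claw":0,"tx":-0.045,"ty":0,"tz":0,"roll":0},{"claw":0,"tx":-0.07,"ty":0,"tz":0,"roll":0},{"claw":0,"tx":-0.095,"ty":0,"tz":0,"roll":0},{"claw":0,"tx":-0.12,"ty":0,"tz":0,"roll":0},{"claw":0,"tx":-0.145,"ty":0,"tz":0,"roll":0},{"claw":0,"tx":-0.17,"ty":0,"tz":0,"roll":0},{"claw":0,"tx":-0.19,"ty":0,"tz":0,"roll":0},{"claw":0,"tx":-0.21,"ty":0,"tz":0,"roll":0},{"claw":0,"tx":-0.22,"ty":0,"tz":0,"roll":0}]'; python3 -m handwheel '[{"claw":0,"tx":-0.01,"ty":0,"tz":0,"roll":0},{"claw":0,"tx":-0.02,"ty":0,"tz":0,"roll":0},{"claw":0,"tx":-0.03,"ty":0,"tz":0,"roll":0},{"claw":0,"tx":-0.04,"ty":0,"tz":0,"roll":0},{"claw":0,"tx":-0.048,"ty":0,"tz":0,"roll":0},{"claw":0,"tx":-0.048,"ty":0,"tz":0,"roll":0}]'; python3 - <<'E'
from h import *
f=[.4554,-.1043,-1.5532]
T=bot.capture('top');c=bot.calibration('top');cv2.imwrite('pics/t6.png',T[:,:,::-1])
for z,y in((.056,0),(.056,.012),(.04,.019)):
    X=np.arange(85,230,5)/1000; p=proj(c,place(f,np.c_[X,0*X+y,0*X+z]))
    print(z,y,[f"{int(x*1000)}:{T[int(round(v)),int(round(u))].tolist()}" for x,(u,v) in zip(X,p)])
E
```

```text
clock: 8.28
tool_pos: [0.4534, -0.0165, 0.0484]
tcp_rot: [[-0.018, 1.0, 0.001], [1.0, 0.018, 0.003], [0.003, 0.001, -1.0]]
force: [0.4, 10.4, 5.7]
finger_gap: 0.0178
grip_force: 30.0
clock: 8.78
tool_pos: [0.4538, -0.0396, 0.0484]
tcp_rot: [[-0.019, 1.0, 0.001], [1.0, 0.019, 0.003], [0.003, 0.001, -1.0]]
force: [1.5, 8.3, 4.3]
finger_gap: 0.018
grip_force: 30.0
0.056 0 ['85:[133, 104, 72]', '90:[169, 131, 86]', '95:[171, 132, 88]', '100:[168, 131, 84]', '105:[165, 129, 84]', '110:[167, 130, 86]', '115:[167, 127, 85]', '120:[168, 131, 87]', '125:[169, 133, 88]', '130:[166, 130, 85]', '135:[171, 133, 89]', '140:[173, 134, 90]', '145:[176, 137, 92]', '150:[172, 133, 90]', '155:[173, 136, 92]', '160:[172, 134, 90]', '165:[173, 136, 93]', '170:[168, 132, 88]', '175:[167, 131, 86]', '180:[170, 133, 91]', '185:[172, 136, 91]', '190:[176, 140, 94]', '195:[15, 17, 21]', '200:[14, 14, 18]', '205:[37, 35, 40]', '210:[61, 60, 60]', '215:[100, 80, 53]', '220:[42, 57, 43]', '225:[59, 116, 83]']
0.056 0.012 ['85:[151, 118, 80]', '90:[177, 139, 95]', '95:[170, 134, 89]', '100:[167, 131, 89]', '105:[
[... 468 characters left out ...]
 '215:[123, 99, 68]', '220:[9, 39, 29]', '225:[67, 120, 86]']
0.04 0.019 ['85:[162, 156, 151]', '90:[155, 122, 87]', '95:[157, 125, 88]', '100:[159, 123, 83]', '105:[157, 122, 80]', '110:[157, 122, 83]', '115:[161, 127, 85]', '120:[160, 125, 83]', '125:[164, 129, 88]', '130:[166, 129, 83]', '135:[165, 126, 84]', '140:[164, 125, 81]', '145:[163, 125, 80]', '150:[174, 135, 89]', '155:[169, 131, 84]', '160:[170, 131, 85]', '165:[172, 134, 87]', '170:[174, 137, 92]', '175:[173, 135, 88]', '180:[170, 133, 88]', '185:[173, 135, 89]', '190:[173, 135, 89]', '195:[138, 105, 69]', '200:[39, 28, 18]', '205:[52, 41, 34]', '210:[97, 77, 55]', '215:[155, 122, 82]', '220:[108, 90, 60]', '225:[29, 57, 39]']
```

Block front at about 193 mm, so it's just past the drop point. I'll push 5 mm more, then back off a little and see whether it holds.

```bash
cat > front.py <<'E'
from h import *
f=[.4554,-.1043,-1.5532]
T=bot.capture('top').astype(int);c=bot.calibration('top')
X=np.arange(140,225,1)/1000
for y in(-.01,0,.01):
    p=proj(c,place(f,np.c_[X,0*X+y,0*X+.056])).astype(np.float32)
    v=cv2.remap(T.sum(2).astype(np.float32),p[None,:,0],p[None,:,1],1)[0]; k=np.argmax(v<250); print(y,'front',X[k]*1000)
E
python3 -m handwheel '[{"claw":0,"tx":-0.006,"ty":0,"tz":0,"roll":0},{"claw":0,"tx":-0.012,"ty":0,"tz":0,"roll":0},{"claw":0,"tx":-0.012,"ty":0,"tz":0,"roll":0},{"claw":0,"tx":-0.012,"ty":0,"tz":0,"roll":0}]'; python3 front.py;  python3 -m handwheel '[{"claw":0,"tx":0.01,"ty":0,"tz":0,"roll":0},{"claw":0,"tx":0.02,"ty":0,"tz":0,"roll":0},{"claw":0,"tx":0.03,"ty":0,"tz":0,"roll":0},{"claw":0,"tx":0.04,"ty":0,"tz":0,"roll":0},{"claw":0,"tx":0.05,"ty":0,"tz":0,"roll":0},{"claw":0,"tx":0.05,"ty":0,"tz":0,"roll":0}]'; python3 front.py
```

```text
clock: 9.17
tool_pos: [0.4539, -0.0449, 0.0484]
tcp_rot: [[-0.02, 1.0, 0.001], [1.0, 0.02, 0.003], [0.003, 0.001, -1.0]]
force: [-0.6, 9.5, 4.3]
finger_gap: 0.0179
grip_force: 30.0
-0.01 front 199.0
0 front 199.0
0.01 front 199.0
clock: 9.72
tool_pos: [0.453, -0.0221, 0.0481]
tcp_rot: [[-0.018, 1.0, -0.001], [1.0, 0.018, -0.0], [-0.0, -0.001, -1.0]]
force: [-1.2, 0.5, 0.2]
finger_gap: 0.0179
grip_force: 30.0
-0.01 front 177.0
0 front 177.0
0.01 front 177.0
```

```bash
python3 -m handwheel '[{"claw":0,"tx":0.02,"ty":0,"tz":0,"roll":0},{"claw":0,"tx":0.04,"ty":0,"tz":0,"roll":0},{"claw":0,"tx":0.06,"ty":0,"tz":0,"roll":0},{"claw":0,"tx":0.08,"ty":0,"tz":0,"roll":0}]'; python3 front.py
```

```text
clock: 10.1
tool_pos: [0.4525, 0.0182, 0.0482]
tcp_rot: [[-0.017, 1.0, -0.0], [1.0, 0.017, -0.0], [-0.0, -0.0, -1.0]]
force: [0.2, -0.2, -1.0]
finger_gap: 0.0178
grip_force: 30.0
-0.01 front 177.0
0 front 177.0
0.01 front 177.0
```

The block is held: its front stays at 177 mm while the stick draws off with no force on it. I'll withdraw the stick fully and lift it.

```bash
python3 -m handwheel '[{"claw":0,"tx":0.05,"ty":0,"tz":0,"roll":0},{"claw":0,"tx":0.1,"ty":0,"tz":0,"roll":0},{"claw":0,"tx":0.15,"ty":0,"tz":0,"roll":0},{"claw":0,"tx":0.2,"ty":0,"tz":-0.002,"roll":0},{"claw":0,"tx":0.24,"ty":0,"tz":-0.01,"roll":0},{"claw":0,"tx":0.26,"ty":0,"tz":-0.06,"roll":0},{"claw":0,"tx":0.26,"ty":0,"tz":-0.13,"roll":0},{"claw":0,"tx":0.26,"ty":0,"tz":-0.2,"roll":-0.15},{"claw":0,"tx":0.26,"ty":0,"tz":-0.28,"roll":-0.15},{"claw":0,"tx":0.26,"ty":0,"tz":-0.36,"roll":-0.15}]'; python3 -m handwheel '[{"claw":0,"tx":0,"ty":0,"tz":-0.03,"roll":0},{"claw":0,"tx":0,"ty":0,"tz":-0.04,"roll":0},{"claw":0,"tx":0,"ty":0,"tz":-0.04,"roll":0}]'; python3 - <<'E'
from h import *
s=bot.observe();R=s['tcp_rot'];d=np.array([.6714,-.070,.235])-s['tool_pos'];print(np.array(R).T@d/.5,np.round(s['joint_pos'],2))
# stick pitch from wrist view? triangulate holder end board
import json
W=json.load(open('w1.json'));Rw,tw,K=[np.array(W[k]) for k in("R","t","intrinsics")]
R1=np.array([[.113,.994,-.001],[.994,-.113,0],[0,-.001,-1]]);p1=np.array([.6349,-.1471,.281])
R2=np.array([[-.096,.995,0],[.995,.096,0],[0,0,-1]]);p2=np.array([.6747,-.1043,.1366])
Rc=Rw@R1; tc=Rw@p1+tw   # tool->cam
P1=K@np.c_[Rw,tw]; Rw2=Rc@R2.T; P2=K@np.c_[Rw2,tc-Rw2@p2]
a=np.array([[314.3,77],[355.8,66.8]]).T;b=np.array([[276,120],[357,121]]).T
X=cv2.triangulatePoints(P1,P2,a,b);print((X[:3]/X[3]).T.round(4))
E
```

```text
clock: 10.98
tool_pos: [0.4491, 0.1482, 0.2292]
tcp_rot: [[-0.098, 0.995, -0.002], [0.995, 0.098, 0.001], [0.001, -0.002, -1.0]]
force: [1.1, -0.9, -1.6]
finger_gap: 0.0181
grip_force: 30.0
clock: 11.23
tool_pos: [0.4509, 0.1475, 0.249]
tcp_rot: [[-0.096, 0.995, 0.002], [0.995, 0.096, -0.0], [-0.001, 0.002, -1.0]]
force: [-0.7, -0.3, -1.6]
finger_gap: 0.0182
grip_force: 30.0
[-0.47517034  0.39729957  0.02917061] [ 0.54  0.26 -1.04  1.94  0.25  1.08 -0.51]
[[ 0.6477 -0.0379  0.2814]
 [ 0.6657 -0.0399  0.2982]]
```

```bash
python3 -m handwheel '[{"claw":0,"tx":-0.06,"ty":0.05,"tz":0,"roll":0},{"claw":0,"tx":-0.12,"ty":0.1,"tz":0,"roll":0},{"claw":0,"tx":-0.18,"ty":0.15,"tz":0,"roll":0},{"claw":0,"tx":-0.24,"ty":0.2,"tz":0,"roll":0},{"claw":0,"tx":-0.3,"ty":0.25,"tz":0,"roll":0},{"claw":0,"tx":-0.36,"ty":0.3,"tz":0,"roll":0},{"claw":0,"tx":-0.42,"ty":0.35,"tz":0,"roll":0},{"claw":0,"tx":-0.475,"ty":0.397,"tz":0.01,"roll":0},{"claw":0,"tx":-0.475,"ty":0.397,"tz":0.028,"roll":0},{"claw":0,"tx":-0.475,"ty":0.397,"tz":0.028,"roll":0}]'; python3 -m handwheel '[{"claw":0,"tx":0,"ty":0,"tz":0.01,"roll":0},{"claw":0,"tx":0,"ty":0,"tz":0.02,"roll":0},{"claw":0,"tx":0,"ty":0,"tz":0.03,"roll":0},{"claw":0,"tx":0,"ty":0,"tz":0.03,"roll":0}]'; python3 - <<'E'
from h import *
import json
s=bot.observe();c=bot.calibration('wrist');w=bot.capture('wrist');cv2.imwrite('pics/w7.png',w[:,:,::-1])
json.dump({k:np.array(v).tolist() for k,v in c.items()},open('w7.json','w'))
# tail in wrist view: orange mask extent
hsv=cv2.cvtColor(w,cv2.COLOR_RGB2HSV);m=cv2.inRange(hsv,(5,180,120),(18,255,255));n,l,st,ce=cv2.connectedComponentsWithStats(m)
for i in np.argsort(-st[1:,4])[:3]+1: print(st[i].tolist())
# predicted tail top/bottom corners for pitch theta (nose down)
p=np.array(s['tool_pos']);R=np.array(s['tcp_rot']);g=p-.019*R[:,2];print(p.round(4),s['force'])
for th in(-5,0,5,10):
    a=np.radians(th);f=-R[:,0]*np.cos(a)+R[:,2]*np.sin(a);u=-R[:,2]*np.cos(a)-R[:,0]*np.sin(a)
    L=np.array([[-40,-48],[-40,-32],[-20,18]])/1000
    print(th,proj(c,np.array([g+x*f+z*u for x,z in L])).round(1).tolist())
E
```

```text
clock: 12.07
tool_pos: [0.6692, -0.0727, 0.2277]
tcp_rot: [[-0.092, 0.996, -0.008], [0.996, 0.092, 0.001], [0.002, -0.008, -1.0]]
force: [-1.0, 1.3, -3.6]
finger_gap: 0.0178
grip_force: 30.0
clock: 12.4
tool_pos: [0.6696, -0.0691, 0.218]
tcp_rot: [[-0.098, 0.995, -0.002], [0.995, 0.098, -0.0], [0.0, -0.002, -1.0]]
force: [-0.7, 0.3, -2.6]
finger_gap: 0.018
grip_force: 30.0
[297, 175, 37, 92, 2996]
[300, 293, 32, 26, 818]
[413, 154, 40, 32, 740]
[ 0.6696 -0.0691  0.218 ] [-0.73332238  0.27147419 -2.5554617 ]
-5 [[314.5, 177.0], [314.4, 180.2], [314.1, 236.1]]
0 [[314.5, 171.8], [314.4, 176.8], [314.1, 240.6]]
5 [[314.5, 166.8], [314.4, 173.7], [314.0, 245.3]]
10 [[314.5, 162.2], [314.4, 171.2], [314.0, 250.3]]
```

The stick is level, with its tail top at row 175 as predicted for 0°. I'll feel for the holder's high-end board.

```bash
python3 -m handwheel '[{"claw":0,"tx":0,"ty":0.003,"tz":0.016,"roll":0},{"claw":0,"tx":0,"ty":0.003,"tz":0.032,"roll":0},{"claw":0,"tx":0,"ty":0.003,"tz":0.04,"roll":0},{"claw":0,"tx":0,"ty":0.003,"tz":0.04,"roll":0}]' | egrep 'tool_pos|force'; python3 -m handwheel '[{"claw":0,"tx":0,"ty":0,"tz":0.006,"roll":0},{"claw":0,"tx":0,"ty":0,"tz":0.008,"roll":0},{"claw":0,"tx":0,"ty":0,"tz":0.008,"roll":0}]'| egrep 'tool_pos|force'; python3 -m handwheel '[{"claw":0,"tx":0,"ty":0,"tz":0.006,"roll":0},{"claw":0,"tx":0,"ty":0,"tz":0.006,"roll":0}]'| egrep 'tool_pos|force'; python3 -m handwheel '[{"claw":0,"tx":0,"ty":0,"tz":0.006,"roll":0},{"claw":0,"tx":0,"ty":0,"tz":0.006,"roll":0}]'| egrep 'tool_pos|force'
```

```text
tool_pos: [0.6713, -0.0704, 0.1976]
force: [-1.1, -0.6, -1.6]
grip_force: 30.0
tool_pos: [0.6722, -0.0701, 0.1951]
force: [0.0, -0.9, -2.0]
grip_force: 30.0
tool_pos: [0.6722, -0.0701, 0.1919]
force: [0.6, -0.1, -2.0]
grip_force: 30.0
tool_pos: [0.672, -0.0702, 0.1887]
force: [-0.5, 0.3, -1.9]
grip_force: 30.0
```

```bash
for i in 1; do python3 -m handwheel '[{"claw":0,"tx":0,"ty":0,"tz":0.006,"roll":0},{"claw":0,"tx":0,"ty":0,"tz":0.006,"roll":0}]'| egrep 'tool_pos|^force'; python3 -m handwheel '[{"claw":0,"tx":0,"ty":0,"tz":0.006,"roll":0},{"claw":0,"tx":0,"ty":0,"tz":0.006,"roll":0}]'| egrep 'tool_pos|^force'; python3 -m handwheel '[{"claw":0,"tx":0,"ty":0,"tz":0.006,"roll":0},{"claw":0,"tx":0,"ty":0,"tz":0.006,"roll":0}]'| egrep 'tool_pos|^force';done
```

```text
tool_pos: [0.672, -0.0702, 0.1857]
force: [0.0, 0.2, -1.3]
tool_pos: [0.672, -0.0701, 0.1826]
force: [-0.1, -0.3, -2.9]
tool_pos: [0.672, -0.0701, 0.1796]
force: [0.2, -0.1, -1.1]
```

```bash
python3 -m handwheel '[{"claw":0,"tx":0,"ty":0,"tz":0.006,"roll":0},{"claw":0,"tx":0,"ty":0,"tz":0.006,"roll":0}]'| egrep 'tool_pos|^force'; python3 -m handwheel '[{"claw":0,"tx":0,"ty":0,"tz":0.006,"roll":0},{"claw":0,"tx":0,"ty":0,"tz":0.006,"roll":0}]'| egrep 'tool_pos|^force'; python3 - <<'E'
from h import *
cv2.imwrite('pics/w8.png',bot.capture('wrist')[:,:,::-1])
w=bot.capture('wrist');hsv=cv2.cvtColor(w,cv2.COLOR_RGB2HSV);m=cv2.inRange(hsv,(5,180,120),(18,255,255));n,l,st,ce=cv2.connectedComponentsWithStats(m)
print(st[np.argsort(-st[1:,4])[:2]+1].tolist())
# tan/brown profile along column 314 above tail
for r in range(120,190,4): print(r,w[r,314].tolist(),w[r,285].tolist(),end=' ; ')
E
```

```text
tool_pos: [0.6723, -0.0701, 0.1768]
force: [0.2, -0.6, -1.1]
tool_pos: [0.6726, -0.0709, 0.1756]
force: [-3.0, -2.6, 5.8]
[[296, 174, 38, 93, 3037], [422, 156, 49, 38, 1055]]
120 [173, 137, 123] [152, 124, 94] ; 124 [167, 130, 116] [153, 125, 95] ; 128 [129, 119, 103] [152, 125, 94] ; 132 [135, 113, 87] [156, 128, 97] ; 136 [124, 81, 53] [128, 91, 64] ; 140 [156, 94, 54] [156, 93, 52] ; 144 [157, 93, 51] [155, 94, 52] ; 148 [157, 93, 52] [155, 93, 51] ; 152 [158, 94, 52] [154, 93, 52] ; 156 [158, 95, 53] [153, 92, 51] ; 160 [91, 54, 32] [154, 93, 52] ; 164 [91, 55, 30] [153, 92, 52] ; 168 [92, 53, 31] [152, 91, 51] ; 172 [162, 121, 76] [141, 104, 67] ; 176 [150, 68, 22] [188, 139, 87] ; 180 [205, 96, 33] [159, 118, 75] ; 184 [149, 71, 28] [171, 126, 79] ; 188 [152, 72, 26] [170, 124, 78] ;
```

Contact on the trough's upper edge, at the height the geometry predicts. I'll rotate the stick nose-down about that edge.

```bash
python3 -m handwheel '[{"claw":0,"tx":-0.004,"ty":-0.002,"tz":0.002,"roll":0},{"claw":0,"tx":-0.008,"ty":-0.002,"tz":0.004,"roll":0},{"claw":0,"tx":-0.012,"ty":-0.002,"tz":0.0075,"roll":0},{"claw":0,"tx":-0.016,"ty":-0.002,"tz":0.011,"roll":0},{"claw":0,"tx":-0.02,"ty":-0.002,"tz":0.015,"roll":0},{"claw":0,"tx":-0.023,"ty":-0.002,"tz":0.018,"roll":0},{"claw":0,"tx":-0.026,"ty":-0.002,"tz":0.022,"roll":0},{"claw":0,"tx":-0.029,"ty":-0.002,"tz":0.026,"roll":0}]'| egrep 'tool_pos|^force|gap'; cat > pitch.py <<'E'
from h import *
s=bot.observe();c=bot.calibration('wrist');w=bot.capture('wrist');import sys;cv2.imwrite(sys.argv[1],w[:,:,::-1])
hsv=cv2.cvtColor(w,cv2.COLOR_RGB2HSV);m=cv2.inRange(hsv,(5,180,90),(18,255,255))
r=np.where((m[:,300:328]>0).mean(1)>.5)[0];print('orange rows',r.min())
p=np.array(s['tool_pos']);R=np.array(s['tcp_rot']);g=p-.019*R[:,2];print(p.round(4),np.round(s['force'],1))
for th in(0,10,20,30,40):
    a=np.radians(th);f=-R[:,0]*np.cos(a)+R[:,2]*np.sin(a);u=-R[:,2]*np.cos(a)-R[:,0]*np.sin(a)
    L=np.array([[-40,-48],[-40,-32]])/1000
    print(th,proj(c,np.array([g+x*f+z*u for x,z in L])).round(1)[:,1].tolist())
E
python3 pitch.py pics/w9.png
```

```text
tool_pos: [0.6737, -0.0833, 0.1633]
force: [-1.0, 1.1, 6.5]
finger_gap: 0.0181
orange rows 159
[ 0.6737 -0.0833  0.1633] [-1.   1.1  6.5]
0 [171.8, 176.8]
10 [162.3, 171.2]
20 [154.3, 167.7]
30 [148.4, 166.7]
40 [145.2, 168.7]
```

```bash
python3 -m handwheel '[{"claw":0,"tx":-0.003,"ty":-0.002,"tz":0.004,"roll":0},{"claw":0,"tx":-0.006,"ty":-0.002,"tz":0.0085,"roll":0},{"claw":0,"tx":-0.008,"ty":-0.002,"tz":0.013,"roll":0},{"claw":0,"tx":-0.01,"ty":-0.002,"tz":0.017,"roll":0},{"claw":0,"tx":-0.012,"ty":-0.002,"tz":0.021,"roll":0},{"claw":0,"tx":-0.014,"ty":-0.002,"tz":0.026,"roll":0},{"claw":0,"tx":-0.016,"ty":-0.002,"tz":0.031,"roll":0},{"claw":0,"tx":-0.018,"ty":-0.002,"tz":0.036,"roll":0},{"claw":0,"tx":-0.018,"ty":-0.002,"tz":0.036,"roll":0}]'| egrep 'tool_pos|^force|gap'
python3 pitch.py pics/w10.png
```

```text
tool_pos: [0.6744, -0.0937, 0.1451]
force: [1.4, -0.8, 3.9]
finger_gap: 0.0177
orange rows 146
[ 0.6744 -0.0937  0.1451] [ 1.4 -0.8  3.9]
0 [171.8, 176.8]
10 [162.3, 171.3]
20 [154.3, 167.7]
30 [148.5, 166.7]
40 [145.3, 168.7]
```

```bash
python3 -m handwheel '[{"claw":0,"tx":-0.005,"ty":0,"tz":0.004,"roll":0},{"claw":0,"tx":-0.01,"ty":0,"tz":0.008,"roll":0},{"claw":0,"tx":-0.015,"ty":0,"tz":0.012,"roll":0},{"claw":0,"tx":-0.019,"ty":0,"tz":0.015,"roll":0},{"claw":0,"tx":-0.019,"ty":0,"tz":0.015,"roll":0}]'| egrep 'tool_pos|^force|gap'; python3 pitch.py pics/w11.png;  python3 -m handwheel '[{"claw":0,"tx":-0.001,"ty":0,"tz":0.001,"roll":0},{"claw":0,"tx":-0.002,"ty":0,"tz":0.002,"roll":0},{"claw":0,"tx":-0.002,"ty":0,"tz":0.002,"roll":0}]'| egrep 'tool_pos|^force|gap'
```

```text
tool_pos: [0.6743, -0.1043, 0.1364]
force: [1.9, -2.4, 4.9]
finger_gap: 0.0177
orange rows 146
[ 0.6743 -0.1043  0.1364] [ 1.9 -2.4  4.9]
0 [171.8, 176.8]
10 [162.3, 171.2]
20 [154.3, 167.7]
30 [148.5, 166.7]
40 [145.3, 168.7]
tool_pos: [0.6744, -0.1044, 0.1358]
force: [-0.1, -1.9, 7.3]
finger_gap: 0.0172
```

The grip is back at the home position. I'll release the stick, then compare it with its original picture.

```bash
python3 -m handwheel '[{"claw":0.3,"tx":0,"ty":0,"tz":0,"roll":0},{"claw":0.3,"tx":0,"ty":0,"tz":0,"roll":0},{"claw":1,"tx":0,"ty":0,"tz":0,"roll":0},{"claw":1,"tx":0,"ty":0,"tz":0,"roll":0},{"claw":1,"tx":0,"ty":0,"tz":0,"roll":0},{"claw":1,"tx":0,"ty":0,"tz":0,"roll":0},{"claw":1,"tx":0,"ty":0,"tz":0,"roll":0},{"claw":1,"tx":0,"ty":0,"tz":0,"roll":0},{"claw":1,"tx":0,"ty":0,"tz":0,"roll":0},{"claw":1,"tx":0,"ty":0,"tz":0,"roll":0}]'| egrep 'tool_pos|^force|gap';python3 -m handwheel '[{"claw":1,"tx":0,"ty":0,"tz":0,"roll":0},{"claw":1,"tx":0,"ty":0,"tz":0,"roll":0},{"claw":1,"tx":0,"ty":0,"tz":0,"roll":0},{"claw":1,"tx":0,"ty":0,"tz":0,"roll":0},{"claw":1,"tx":0,"ty":0,"tz":0,"roll":0},{"claw":1,"tx":0,"ty":0,"tz":0,"roll":0},{"claw":1,"tx":0,"ty":0,"tz":0,"roll":0},{"claw":1,"tx":0,"ty":0,"tz":0,"roll":0}]'| egrep 'tool_pos|^force|gap'
python3 pitch.py pics/w12.png | head -2; python3 - <<'E'
import cv2,numpy as np
for n in('w2','w12'):
    w=cv2.imread(f'pics/{n}.png');m=cv2.inRange(cv2.cvtColor(w,cv2.COLOR_BGR2HSV),(5,180,90),(18,255,255));n_,l,st,ce=cv2.connectedComponentsWithStats(m[:,270:370]);print(n,[(st[i].tolist(),ce[i].round(1).tolist()) for i in np.argsort(-st[1:,4])[:3]+1])
E
```

```text
tool_pos: [0.6736, -0.1042, 0.1348]
force: [-0.1, 1.2, -0.2]
finger_gap: 0.0763
tool_pos: [0.6735, -0.1041, 0.1347]
force: [-0.1, 0.6, 0.4]
finger_gap: 0.092
orange rows 148
[ 0.6735 -0.1041  0.1347] [-0.1  0.6  0.4]
w2 [([29, 142, 42, 125, 4748], [48.6, 206.3]), ([35, 293, 29, 11, 256], [49.0, 297.3])]
w12 [([27, 148, 42, 119, 4546], [47.2, 209.4]), ([32, 293, 31, 19, 501], [47.0, 301.0]), ([85, 116, 1, 1, 1], [85.0, 116.0])]
```

After allowing for the earlier 2.7 mm camera lag, the tail row matches the original (148), so the stick is home. I'll lift clear and verify.

```bash
python3 -m handwheel '[{"claw":1,"tx":0,"ty":0,"tz":-0.03,"roll":0},{"claw":1,"tx":0,"ty":0,"tz":-0.08,"roll":0},{"claw":1,"tx":0,"ty":0,"tz":-0.15,"roll":0},{"claw":1,"tx":0,"ty":0,"tz":-0.22,"roll":0},{"claw":1,"tx":0.05,"ty":0,"tz":-0.3,"roll":0},{"claw":1,"tx":0.13,"ty":0,"tz":-0.36,"roll":0},{"claw":1,"tx":0.2,"ty":0,"tz":-0.4,"roll":0},{"claw":1,"tx":0.28,"ty":0,"tz":-0.4,"roll":0},{"claw":1,"tx":0.36,"ty":0,"tz":-0.4,"roll":0},{"claw":1,"tx":0.44,"ty":0,"tz":-0.4,"roll":0}]'| egrep 'tool_pos|^force|gap'; python3 -m handwheel '[{"claw":1,"tx":0.08,"ty":0,"tz":0,"roll":0},{"claw":1,"tx":0.16,"ty":0,"tz":0,"roll":0},{"claw":1,"tx":0.2,"ty":0,"tz":0,"roll":0},{"claw":1,"tx":0.2,"ty":0,"tz":0,"roll":0}]'| egrep 'tool_pos|clock'; python3 front.py; python3 - <<'E'
from h import *
for n in('top','scene'):
    b=bot.capture(n)[:,:,::-1];cv2.imwrite(f'pics/{n}9.png',b);a=cv2.imread(f'pics/{n}0.png')
    for nm,i in(('before',a),('after',b)):
        x0,x1,y0,y1=(320,400,150,185) if n=='top' else (330,400,150,200)
        m=cv2.inRange(cv2.cvtColor(np.ascontiguousarray(i[y0:y1,x0:x1]),cv2.COLOR_BGR2HSV),(5,200,130),(18,255,255));_,_,st,ce=cv2.connectedComponentsWithStats(m);k=1+np.argmax(st[1:,4]);print(n,nm,st[k].tolist(),ce[k].round(1))
    # jar, tape regions change
    for o,(x,y,w,h) in dict(jar=(395,155,35,35),tape=(245,165,25,25),glue=(192,170,26,26)).items() if n=='top' else dict(jar=(410,165,35,40),tape=(232,192,32,30),glue=(170,195,30,35)).items():
        print(n,o,np.abs(a[y:y+h,x:x+w].astype(int)-b[y:y+h,x:x+w]).mean().round(1))
E
```

```text
tool_pos: [0.653, 0.1113, 0.3376]
force: [0.7, 0.4, -0.2]
finger_gap: 0.0919
clock: 19.25
tool_pos: [0.6403, 0.2175, 0.3367]
-0.01 front 177.0
0 front 177.0
0.01 front 177.0
top before [19, 8, 40, 11, 279] [38.3 13.3]
top after [19, 8, 42, 11, 210] [39.  12.6]
top jar 7.3
top tape 60.4
top glue 6.1
scene before [11, 10, 45, 26, 433] [32.4 23. ]
scene after [12, 12, 14, 16, 120] [18.6 19.9]
scene jar 54.2
scene tape 14.4
scene glue 16.7
```

```bash
python3 -c "
from bench import bot
print(bot.sign_off())"
```

```text
the job is handed in; nothing more can be done
None
```

Job handed in at about 19 s: the block stayed put at the pawl-held position when the stick was withdrawn, the stick is back home in its sloped holder to within about a pixel in the top view, the gripper never touched the block, and nothing came near the jar, tape measure or glue bottle (the arm partly hid the jar and tape in the last pictures).

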